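# Set the forming tube in the sloping mandrel holder to its red mark

### The arm

A 6-joint arm with a two-finger parallel gripper is mounted at the origin on the work surface. World frame = base frame: x ahead of the robot, y to its left, z up, the work surface at z = 0. Lengths are in mm, angles in degrees, forces in N, time in s.
With the tool pointing down it reaches from about 300 to 850 mm from the base axis. Payload 4.2 kg.
Tool frame: the origin (TCP) lies at the very end of the fingers, on their centre line; the grasp point (between the pads) lies env.pinch_z behind it (env.pinch_z is the distance from the TCP to the grasp point, in mm); z points along the fingers, y is the line along which they close (so a half turn about z gives the same grasp; the last joint's range is limited). The gripper opens to 91 mm and grips with 3 to 60 N. Pads are 32 mm wide; open, the fingers measure 118 mm over their backs; the gripper's body (76 mm by 178 mm) begins 60 mm behind the grasp point.
Start: joints at [-71.906, 18.312, 89.639, -0, 72.044, -1.146], TCP at [189.48, -542.9, 213.976] pointing down, gripper open.
Joint ranges: [-177.97, 177.97], [-48.28, 115.42], [12.27, 149.76], [-77.06, 257.06], [2.81, 150.46], [-146.56, 146.56]. Speed limits (degrees/s): [147.25, 147.25, 180, 180, 180, 180].

### API

Orientations are given as [roll, pitch, yaw] about the fixed x, y, z axes, in that order (R = Rz(yaw) Ry(pitch) Rx(roll)).
In Python, from workcell import state, vision, job_done, env gives the robot as it stands.
- The arm moves only by the tool servo_tool, never from a script. Its argument "rows" is a list of rows, each a list of 5 numbers: the shift along the tool's x, y, z scaled (see below), then the turn about the tool's z scaled (see below), then the opening, from 0 (shut) to 1 (fully open). A call has 1 to 20 rows; each row is the pose to reach, as a shift and turn from the pose commanded when the call began, along the tool's axes at that moment; what a row does not reach only later rows make up. The controller multiplies each number of a shift by 200 mm and each number of a turn by 90 degrees. A row lasts 1/12 s, in which the tool goes at most 41.7 mm and 7.16 degrees, less where a joint would pass 70% of its speed; a pose out of reach is approached as far as the arm can. A call with a number of a shift or a turn outside -1 to 1 is refused whole. A call with a gripper value outside its range is refused whole. The fingers move at their own pace and stop on an object; "force" is the grip in N (left out, the last holds). Time passes only in rows, so rows that repeat a pose let the fingers close. It gives the time, the measured TCP pose, the force, the opening and the grip force at its end, in the units of the state.
- state(): the state, without advancing time (a new reading comes with each control period).
- vision.grab_frame(name): name is "scene" or "side" or "wrist"; returns the picture (480x640x3 uint8, red, green, blue); there is no depth.
- vision.camera_info(name): a dict with "vertical_fov" (degrees; the focal length in pixels is half the picture's height over the tangent of half this angle, whatever the lens; pixels are square), "cx", "cy" (the principal point, pixels), "distortion" ([k1, k2, p1, p2, k3] as OpenCV has them; the pictures are not rectified), "T" (4x4, takes a point from camera to world coordinates). Camera axes: x right, y up, looking along -z (the intrinsics and any distortion apply to the point x, -y, -z); pixel columns grow to the right and rows downward; lengths in mm; the calibration is good to about 2 mm. A picture is of the moment at which its call begins: read the wrist's pose just before it. camera_info takes no time and is no camera call; for the wrist camera it gives the pose at the moment of the call.
- job_done(): hands the job in; it is judged then, once.
The state is a dict: "time_s": time; "qpos": joint angles; "qvel": joint speeds; "effort": joint torques, N m; "ee_pos": TCP position; "ee_rot": TCP orientation; "force": force on the tool from outside, world axes, zero at the start; "torque": the same for the moment, N m; "gripper_width": finger opening in mm; "gripper_force": force on a finger pad.
Only numpy, scipy, OpenCV 4.12 (cv2) and the standard library are available. Lean on these libraries where they do the work, as an engineer would, in place of code of your own. Each camera call takes 0.05 s, during which the arm holds its last target. There are 200 camera calls.

### The job

Take the steel forming tube from the wooden rest and slide it, red-banded end first, into the sloping bore of the blue mandrel holder until the red band is just at the mouth of the bore, then let go and leave it held there. Leave the other things on the bench where they are.

Things in the scene. Friction and masses are not known exactly. Their poses are not given: they have to be found in the camera images.
- mandrel: steel forming tube, straight, 18 mm in diameter, 240 mm long, about 0.16 kg, with a 4 mm wide red band near its nose end. Origin on its axis at mid-length (its balance point); x runs along the tube from the nose (-120 mm) to the black-wrapped tail (+91 to +121 mm, same diameter). Starts lying level in the notches of the wooden rest. It may roll about its own axis: only its x direction matters.
- mark (a point): centre of the red band, on the tube's axis, 50 mm from the nose end and 70 mm from mid-length
- nose (a point): centre of the tube's nose end, the end that goes into the bore
- bore: blue holder block, 50 x 50 mm, 80 mm long, fixed. A 21 mm round bore runs right through it (no stop: the tube can go too far). Origin at the centre of the bore's mouth in the outer face, 130 mm above the bench; z points out of the mouth, away from the robot and 30 degrees above level. 3 mm chamfer at the mouth. A tube let go in it stays at its depth by friction and sags about 5 degrees.
- holder: foot of the blue holder, bolted down: steel plate 130 x 100 x 12 mm and a post under the block. Origin on the bench vertically below the bore's mouth; its x axis is the bore's heading seen from above (out of the mouth)
- rest: light wooden rest for the tube, fixed: base 220 x 56 x 12 mm, two notched uprights 12 mm thick at x = -98 and +98 mm; the tube lies along its x with its axis 65 mm above the bench; notch cheeks stand to 66 mm. Between the uprights the tube is free all round, 44 mm above the base. Origin on the bench under its centre
- flux_bottle: bystander: black bottle, 42 mm across, 100 mm tall, white cap; origin at the centre of its underside
- polish_jar: bystander: white jar with green lid, 52 mm across, 55 mm tall; origin at the centre of its underside
- burr_block: bystander: dark wooden block 80 x 50 x 30 mm holding small brass-headed burrs (55 mm tall with them); origin at the centre of its underside
- ring_box: bystander: blue ring box, 60 x 60 x 42 mm; origin at the centre of its underside
- hammer: bystander: small hammer 190 mm long, lying flat, its length along its x; origin at its middle along its length
- graver: bystander: wooden-handled graver 170 mm long, lying flat, its length along its x; origin at its middle along its length
Things that resemble listed ones, but are neither listed nor needed, are in the scene too. What is meant by the mandrel is not purple, and is the smaller of those in its own colour.

How it is judged (in metres and radians):
At the end, for the whole second after the job is handed in: The tube sits in the bore nose first, in line with it (within 7 degrees), the centre of its red band within 6 mm of the mouth's plane and 6 mm of the bore's axis, released and at rest (z of mark in the frame of bore between -0.006 and 0.006 m and x of mark in the frame of bore between -0.006 and 0.006 m and y of mark in the frame of bore between -0.006 and 0.006 m and angle between the x axis of mandrel and the z axis of bore, either way round below 0.13 rad and z of nose in the frame of bore below -0.04 m and linear speed of mandrel below 0.01 m/s); the robot touches nothing.
It fails at once if a bystander is moved by more than 30 mm (distance of any of flux_bottle, polish_jar, burr_block, ring_box, hammer, graver from where it was at the start of the episode above 0.03 m).
It also fails if it takes over 40 s, if anything falls off the work surface, if the arm or the gripper's body presses on something with over 40 N, if the wrist force passes 120 N, or if a joint passes its speed limit or range.

## Working session

There is one attempt and no reset: what is moved stays moved. The work goes in short steps, Python scripts to look and compute and a tool call to move; the robot and the scene stay as the last step left them, time stands still between calls to the robot, and variables do not carry over. Pictures are saved under pics/ and viewed, at most 10 in all, crops included, and the job is handed in when it is done.

Besides the shell and the picture viewer there is one more tool, called after ">>>" as name([rows], argument=value, ...), one row to a line, values as JSON. servo_tool: Moves the arm, as the interface text tells. Its arguments: {"type":"object","properties":{"rows":{"type":"array"},"force":{"type":"number"}},"required":["rows"]}

```bash
mkdir -p pics; ls; python3 - <<'E'
from workcell import state, vision, env
import cv2,numpy as np
a=vision.grab_frame("scene");b=vision.grab_frame("side")
for n,i in(("scene",a),("side",b)):
    cv2.imwrite(f"pics/{n}0.png",i[:,:,::-1])
    c=vision.camera_info(n);print(n,c["vertical_fov"],c["cx"],c["cy"],c["distortion"],np.round(c["T"],3).tolist())
c=vision.camera_info("wrist");print(np.round(c["T"],3).tolist(),c["distortion"],c["vertical_fov"])
s=state();print(s,env.pinch_z)
E
```

```text
pics
scene 48.82961660934654 313.291733478844 244.8348683453652 [-0.03394492  0.          0.          0.          0.        ] [[-0.727, -0.564, 0.391, 1071.097], [0.686, -0.609, 0.398, 749.464], [0.014, 0.558, 0.83, 1321.579], [0.0, 0.0, 0.0, 1.0]]
side 43.22666904382868 332.4209286109989 243.79049011438352 [-0.15143013  0.          0.          0.          0.        ] [[-0.96, 0.176, -0.216, 210.634], [-0.278, -0.55, 0.788, 1226.324], [0.02, 0.817, 0.577, 871.969], [0.0, 0.0, 0.0, 1.0]]
[[0.33, 0.917, 0.224, 252.704], [-0.944, 0.321, 0.077, -520.632], [-0.002, -0.237, 0.971, 384.475], [0.0, 0.0, 0.0, 1.0]] [0.01692062 0.         0.         0.         0.        ] 69.65759579548478
{'time_s': 0.1, 'qpos': array([-7.19071551e+01,  1.83484977e+01,  8.97003794e+01,  1.21591905e-04,
        7.20422903e+01, -1.14657800e+00]), 'qvel': array([ 0.048106  , -0.06016008, -0.20096114,  0.14220914, -0.05968627,
       -0.0143818 ]), 'effort': array([-5.47823674e-04, -4.13333845e+01, -2.32510239e+01,  7.27976183e-02,
        4.21557063e-02, -5.80394544e-05]), 'ee_pos': array([ 189.32724593, -542.46015466,  213.19260399]), 'ee_rot': array([-1.79908853e+02, -1.93986493e-03,  1.92393837e+01]), 'force': array([ 0.58569492,  0.25919523, -0.50837999]), 'torque': array([-0.03731388, -0.03701026,  0.02625434]), 'gripper_force': 0.0, 'gripper_width': 91.31188866229954} 18.8
```

View pics/scene0.png

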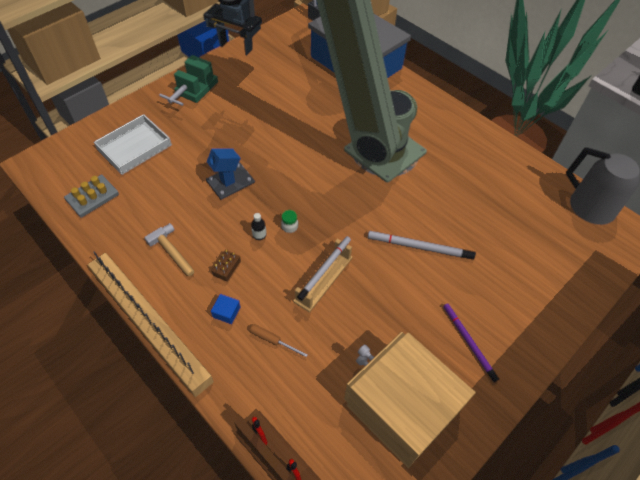

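View pics/side0.png

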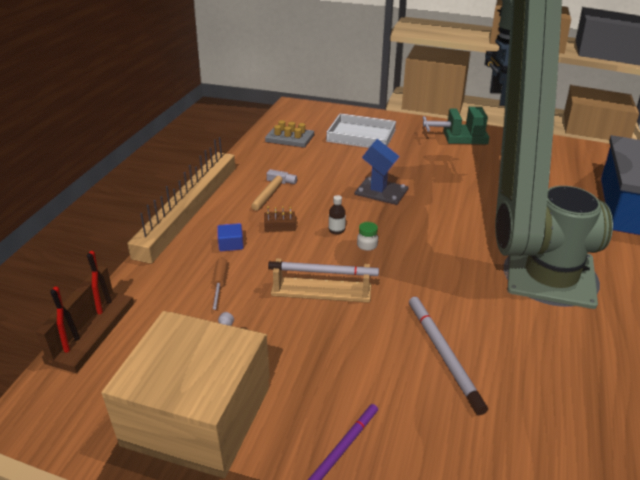

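The tube lies on the rest, with its tail at scene (305,293) and nose at (347,240). The blue holder is near scene (226,170) and side (380,165). The larger grey tube and the purple one are decoys. I'll zoom in on the key parts and check the wrist view.

```bash
cat > h.py <<'E'
from workcell import state, vision, env
import cv2,numpy as np
def cam(n):
    c=vision.camera_info(n);f=240/np.tan(np.radians(c["vertical_fov"]/2))
    return np.array([[f,0,c["cx"]],[0,f,c["cy"]],[0,0,1]]),np.array(c["distortion"]),np.array(c["T"])
def ray(C,uv):
    K,d,T=C;p=cv2.undistortPoints(np.array(uv,float).reshape(-1,1,2),K,d).reshape(-1,2)
    v=np.c_[p[:,0],-p[:,1],-np.ones(len(p))]@T[:3,:3].T
    return T[:3,3],v/np.linalg.norm(v,axis=1,keepdims=True)
def plane(C,uv,z):
    o,v=ray(C,uv);return o+v*((z-o[2])/v[:,2])[:,None]
def tri(C1,u1,C2,u2):
    (o1,a),(o2,b)=ray(C1,u1),ray(C2,u2);a=a[0];b=b[0]
    s=np.linalg.lstsq(np.c_[a,-b],o2-o1,rcond=None)[0]
    p,q=o1+s[0]*a,o2+s[1]*b;return (p+q)/2,np.linalg.norm(p-q)
def proj(C,P):
    K,d,T=C;q=(np.atleast_2d(P)-T[:3,3])@T[:3,:3]
    q=q*[1,-1,-1];return cv2.projectPoints(q,np.zeros(3),np.zeros(3),K,d)[0].reshape(-1,2)
E
python3 - <<'E'
from h import *
S,D=cam("scene"),cam("side")
print("tail,nose",plane(S,[[305,293],[347,240]],65),plane(D,[[271,266],[377,272]],65))
print("block",tri(S,[[225,160]],D,[[380,157]]))
print("plate",plane(S,[[230,182]],12))
print("bystanders",plane(S,[[258,235],[290,225],[225,270],[225,312],[174,252],[278,342]],0).round())
w=vision.grab_frame("wrist");cv2.imwrite("pics/w0.png",w[:,:,::-1])
a=cv2.imread("pics/scene0.png")[130:310,190:380];b=cv2.imread("pics/side0.png")[120:310,240:440]
cv2.imwrite("pics/c0.png",np.hstack([cv2.resize(a,(400,400),interpolation=2),cv2.resize(b,(400,400),interpolation=2)]))
E
```

```text
tail,nose [[602.46585271 245.57675745  65.        ]
 [395.63249334 200.64228865  65.        ]] [[617.82089577 246.72977898  65.        ]
 [391.12239454 197.10195291  65.        ]]
block (array([ 485.11327211, -243.88070096,  114.18431226]), np.float64(0.5681950896847919))
plate [[ 483.37804137 -240.35518683   12.        ]]
bystanders [[ 547.  -25.    0.]
 [ 450.   13.    0.]
 [ 697.    5.    0.]
 [ 781.  113.    0.]
 [ 770. -148.    0.]
 [ 733.  280.    0.]]
```

View pics/w0.png

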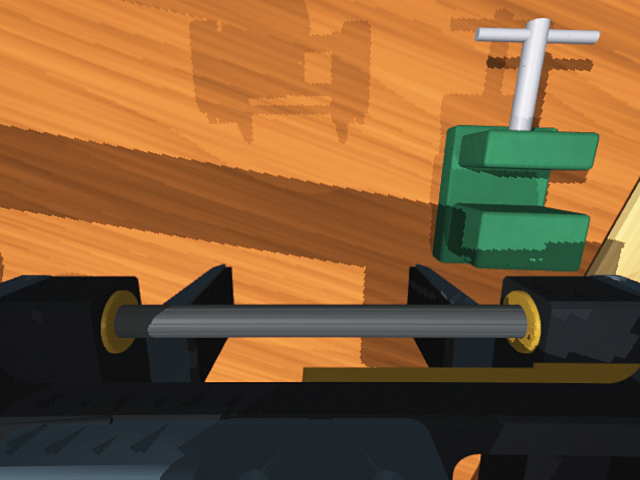

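View pics/c0.png

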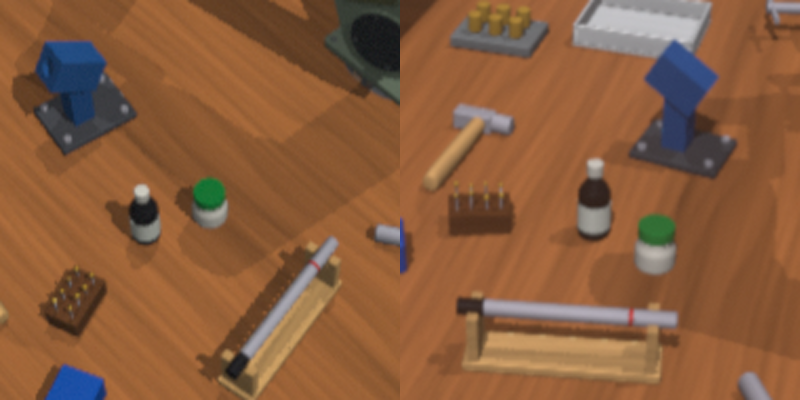

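The wrist view shows only the vice and the gripper's own fingers. In the enlarged crop, the mouth is a dark ellipse at scene about (211,159), facing the scene camera. The foot plate corners are at crop (36,108), (69,151) and (134,113).

```bash
python3 - <<'E'
from h import *
S=cam("scene")
M=plane(S,[[211,159]],130)[0];print("mouth",M)
c=np.array([[36,108],[69,151],[134,113]])*[.475,.45]+[190,130]
P=plane(S,c,12);print(P)
e=P[1:]-P[:-1]
for v in e:print(np.linalg.norm(v),np.degrees(np.arctan2(v[1],v[0])))
E
```

```text
mouth [ 521.80412772 -262.75280325  130.        ]
[[ 529.07469739 -302.32202      12.        ]
 [ 541.31772486 -203.69337349   12.        ]
 [ 423.99562843 -192.2017066    12.        ]]
99.3856208551079 82.9239242667111
117.88355576615928 174.40573942352296
```

>>> servo_tool([
  [1, -0.1, 0, 0, 1],
  [1, -0.1, 0, 0, 1],
  [1, -0.1, 0, 0, 1],
  [1, -0.1, 0, 0, 1],
  [1, -0.1, 0, 0, 1],
])

```text
time_s: 0.57
ee_pos: [373.8, -456.5, 213.7]
ee_rot: [-180.0, -0.0, 19.3]
force: [0.0, 0.4, 0.3]
gripper_width: 91.7
gripper_force: 0.0
```

>>> servo_tool([
  [1, -0.1, 0, 0, 1],
  [1, -0.1, 0, 0, 1],
  [1, -0.1, 0, 0, 1],
  [1, -0.1, 0, 0, 1],
  [1, -0.1, 0, 0, 1],
])

```text
time_s: 0.98
ee_pos: [556.3, -371.5, 213.5]
ee_rot: [-180.0, -0.0, 19.3]
force: [0.4, -0.6, -0.3]
gripper_width: 91.3
gripper_force: 0.0
```

>>> servo_tool([
  [0.47, 0, 0, -0.72, 1],
  [0.47, 0, 0, -0.72, 1],
  [0.47, 0, 0, -0.72, 1],
  [0.47, 0, 0, -0.72, 1],
  [0.47, 0, 0, -0.72, 1],
  [0.47, 0, 0, -0.72, 1],
  [0.47, 0, 0, -0.72, 1],
  [0.47, 0, 0, -0.72, 1],
  [0.47, 0, 0, -0.72, 1],
  [0.47, 0, 0, -0.72, 1],
  [0.47, 0, 0, -0.72, 1],
  [0.47, 0, 0, -0.72, 1],
])

```text
time_s: 1.98
ee_pos: [642.6, -342.3, 213.7]
ee_rot: [-180.0, -0.0, 83.9]
force: [-0.5, -0.8, -0.1]
gripper_width: 91.0
gripper_force: 0.0
```

```bash
python3 - <<'E'
from h import *
s=state();print(s["time_s"],s["ee_pos"],s["ee_rot"])
C=cam("wrist");np.savez("w1.npz",K=C[0],d=C[1],T=C[2]);w=vision.grab_frame("wrist");cv2.imwrite("pics/w1.png",w[:,:,::-1])
print(proj(C,[[522,-263,130]]))
E
```

```text
1.9833 [ 642.63504833 -342.31617671  213.70880689] [-1.79978255e+02 -5.07573654e-03  8.38911297e+01]
[[139.7115927  166.07599318]]
```

View pics/w1.png

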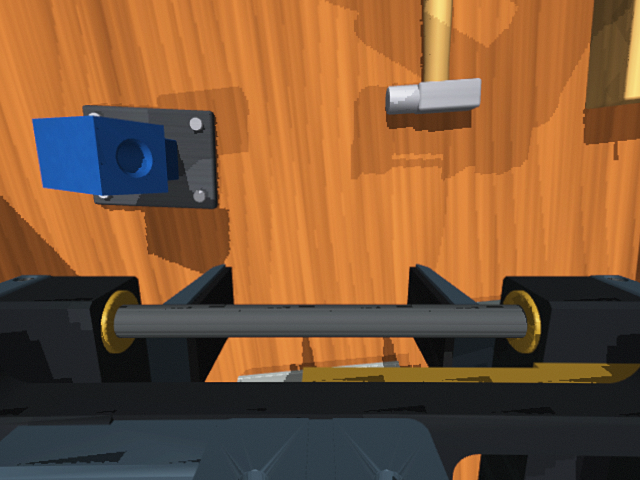

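The mouth shows clearly as a dark ellipse near (134,158). The outer face corners are about (97,117), (163,124), (167,192) and (101,196), and the back top corners are (33,119) and (40,189).

```bash
python3 - <<'E'
from h import *
z=np.load("w1.npz");C=(z["K"],z["d"],z["T"]);K,d,T=C
w=cv2.imread("pics/w1.png");g=cv2.cornerSubPix
gray=w[:,:,0].copy()
p=np.array([[97,117],[163,124],[167,192],[101,196],[33,119],[40,189]],np.float32)
q=g(gray,p.copy().reshape(-1,1,2),(4,4),(-1,-1),(3,50,.01)).reshape(-1,2);print(q.round(1).tolist())
# object frame: z out; image right on face = x? corners: left edge is upper face edge
# bore frame here: X lateral (image down ~ -y world), U up-slope
obj=np.array([[-25,25,0],[-25,-25,0],[25,-25,0],[25,25,0],[-25,25,-80],[25,25,-80]],float)
ok,r,t=cv2.solvePnP(obj,q.astype(float),K,d,flags=cv2.SOLVEPNP_SQPNP)
ok,r,t=cv2.solvePnP(obj,q.astype(float),K,d,r,t,True)
R=cv2.Rodrigues(r)[0];F=np.diag([1,-1,-1])
o=T[:3,:3]@(F@t.ravel())+T[:3,3];Rw=T[:3,:3]@F@R
e=cv2.projectPoints(obj,r,t,K,d)[0].reshape(-1,2)-q;print("res",e.round(1).tolist())
print("origin",o,"axis",Rw[:,2],"elev",np.degrees(np.arcsin(Rw[2,2])),"head",np.degrees(np.arctan2(Rw[1,2],Rw[0,2])))
hsv=cv2.cvtColor(w,cv2.COLOR_BGR2HSV);c=w[140:175,112:156,0];print(np.percentile(c,[5,20,50,80]))
print(w[157,105:165,0])
print("mouth z130",plane(C,[[134,158]],130))
E
```

```text
[[99.5999984741211, 115.30000305175781], [163.10000610351562, 125.0999984741211], [167.6999969482422, 191.89999389648438], [101.0, 196.0], [31.399999618530273, 118.30000305175781], [42.29999923706055, 187.3000030517578]]
res [[-1.3, 8.4], [-0.1, 4.1], [-2.0, -2.5], [2.9, -10.4], [-0.2, -7.6], [0.5, 8.0]]
origin [ 493.14667318 -253.13925963   80.15902125] axis [-0.11768411  0.03364029 -0.99248112] elev -82.96949367172955 head 164.0472881051821
[ 55.   66.8  88.  106. ]
[ 94  92  91  95  95  94  94  92  94  93  77  54  62  71  72  70  70  70
  72  72  73  70  72  71  71  71  72  68  70  70  71  71  70  73  70  72
  69  66  69 115 171 177 175 174 175 177 167 113  88  92  96  93  95  94
  94  93  94  94  95  98]
mouth z130 [[ 519.2954883  -257.13447921  130.        ]]
```

```bash
python3 - <<'E'
from h import *
z=np.load("w1.npz");C=(z["K"],z["d"],z["T"]);K,d,T=C
q=np.array([[97.5,116.5],[163.1,125.1],[167.7,191.9],[101,196],[32.5,118.5],[41,188]])
obj=np.array([[25,25,0],[25,-25,0],[-25,-25,0],[-25,25,0],[25,25,-80],[-25,25,-80]],float)
ok,r,t=cv2.solvePnP(obj,q,K,d,flags=cv2.SOLVEPNP_SQPNP)
R=cv2.Rodrigues(r)[0];F=np.diag([1,-1,-1])
o=T[:3,:3]@(F@t.ravel())+T[:3,3];Rw=T[:3,:3]@F@R
print("res",(cv2.projectPoints(obj,r,t,K,d)[0].reshape(-1,2)-q).round(1).tolist())
print("origin",o,"elev",np.degrees(np.arcsin(Rw[2,2])),"head",np.degrees(np.arctan2(Rw[1,2],Rw[0,2])))
# mouth outline
w=cv2.imread("pics/w1.png");b=w[:,:,0].astype(int)
face=((abs(b-94)<7)&(w[:,:,2]<60)).astype(np.uint8)
hole=np.zeros_like(face);poly=q[:4].astype(np.int32);cv2.fillConvexPoly(hole,poly,1);hole=cv2.erode(hole,np.ones((9,9)))
m=hole&(1-face);cs=max(cv2.findContours(m,0,1)[0],key=len);el=cv2.fitEllipse(cv2.convexHull(cs));print(el)
print("mouth z130",plane(C,[el[0]],130))
# plate long edges heading, z=12: near outer edge corners
P=plane(C,[[215,111],[216,208]],12);v=P[0]-P[1];print(P,np.linalg.norm(v),np.degrees(np.arctan2(v[1],v[0]))-90)
# axis heading from constraint: back-top corners midpoint vs front-top midpoint
mid=q[[0,3]].mean(0),q[[4,5]].mean(0)
a=plane(C,[mid[0]],130+25*.866)[0];bb=plane(C,[mid[1]],130+25*.866-40)[0];v=a-bb;print("head2",np.degrees(np.arctan2(v[1],v[0])),np.linalg.norm(v))
E
```

```text
res [[-2.5, -0.8], [0.6, 1.4], [-0.1, 0.8], [2.0, -1.0], [-0.8, 0.1], [0.5, -0.8]]
origin [ 518.8007007  -257.40090223  127.28231438] elev 28.873637754132513 head -8.170705449032996
((133.75657653808594, 157.79953002929688), (35.217411041259766, 42.30105209350586), 142.69615173339844)
mouth z130 [[ 519.15762862 -256.98254159  130.        ]]
[[ 550.33709199 -211.85162331   12.        ]
 [ 533.7925628  -308.41378709   12.        ]] 97.96924476137553 -9.72239959700255
head2 -8.360264501588802 81.26713438881175
```

>>> servo_tool([
  [0.8, -0.33, 0, 0, 1],
  [0.8, -0.33, 0, 0, 1],
  [0.8, -0.33, 0, 0, 1],
  [0.8, -0.33, 0, 0, 1],
  [0.8, -0.33, 0, 0, 1],
])

```text
time_s: 2.45
ee_pos: [591.4, -170.6, 214.5]
ee_rot: [-179.9, -0.2, 84.2]
force: [-0.4, -1.0, 0.3]
gripper_width: 91.6
gripper_force: 0.0
```

>>> servo_tool([
  [0.8, -0.33, 0, 0, 1],
  [0.8, -0.33, 0, 0, 1],
  [0.8, -0.33, 0, 0, 1],
  [0.8, -0.33, 0, 0, 1],
  [0.8, -0.33, 0, 0, 1],
])

```text
time_s: 2.87
ee_pos: [542.6, -5.5, 214.3]
ee_rot: [-179.9, -0.2, 84.2]
force: [-1.0, -0.4, 0.4]
gripper_width: 91.1
gripper_force: 0.0
```

>>> servo_tool([
  [0.8, -0.33, 0, 0, 1],
  [0.8, -0.33, 0, 0, 1],
  [0.8, -0.33, 0, 0, 1],
  [0.8, -0.33, 0, 0, 1],
  [0.8, -0.33, 0, 0, 1],
  [0.8, -0.33, 0, 0, 1],
  [0.8, -0.33, 0, 0, 1],
])

```text
time_s: 3.45
ee_pos: [496.2, 155.1, 214.0]
ee_rot: [180.0, 0.1, 84.1]
force: [0.7, -0.6, 0.1]
gripper_width: 91.0
gripper_force: 0.0
```

```bash
python3 - <<'E'
from h import *
s=state();print(s["time_s"],s["ee_pos"],s["ee_rot"])
C=cam("wrist");np.savez("w2.npz",K=C[0],d=C[1],T=C[2]);w=vision.grab_frame("wrist");cv2.imwrite("pics/w2.png",w[:,:,::-1])
E
```

```text
3.45 [496.1605864  155.06367169 214.02203224] [1.79951874e+02 5.65942339e-02 8.40589853e+01]
```

View pics/w2.png

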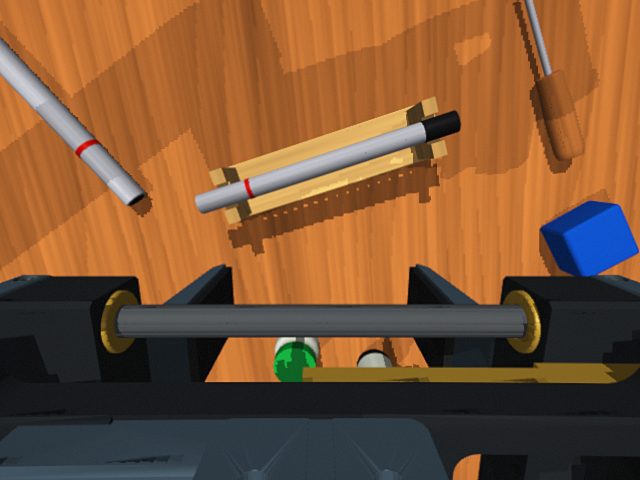

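The view shows the whole tube: nose at about (199,204), red band at (249,188), and the start of the black wrap at about (425,131).

```bash
python3 - <<'E'
from h import *
z=np.load("w2.npz");C=(z["K"],z["d"],z["T"])
w=cv2.imread("pics/w2.png").astype(int);B,G,R=w[:,:,0],w[:,:,1],w[:,:,2]
m=(R>120)&(G<70)&(B<70);m[:,:200]=0;m[:160]=0;m[230:]=0;m[:,300:]=0
ys,xs=np.nonzero(m);band=[xs.mean(),ys.mean()];print(band,len(xs))
# grey tube strip edges: mid of grey pixels per column
g=((abs(R-B)<25)&(abs(R-G)<25)&(R>90)).astype(np.uint8);g[240:]=0
n,l,st,ce=cv2.connectedComponentsWithStats(g);k=[i for i in range(1,n) if st[i,0]>185 and st[i,0]+st[i,2]<480 and st[i,4]>300];print([(st[i].tolist()) for i in k])
pts=[]
for c in range(262,415,3):
    r=[y for y in np.nonzero(g[:,c])[0] if abs(y-(188-(c-249)*.323))<14]
    if len(r)>4:pts.append([c,(min(r)+max(r))/2])
pts=np.array(pts,float);P=plane(C,pts,65)
vx,vy,x0,y0=cv2.fitLine(P[:,:2].astype(np.float32),2,0,.01,.01).ravel()
if vx<0:vx,vy=-vx,-vy
u=np.array([vx,vy]);print("dir",np.degrees(np.arctan2(vy,vx)))
Q=plane(C,[band,[425,131],[197.5,204.5],[460,121]],65)[:,:2];s=(Q-[x0,y0])@u;print("s",s,s-s[0])
mid=np.array([x0,y0])+u*(s[0]+70);print("band",Q[0],"mid",mid,"grasp+40",mid+40*u)
E
```

```text
[np.float64(251.8), np.float64(198.57894736842104)] 95
[[249, 122, 177, 72, 3174], [195, 181, 54, 32, 866]]
dir 11.658291
s [ -84.80272485   80.80757953 -134.41178487  111.67058008] [  0.         165.61030438 -49.60906002 196.47330493]
band [438.07976268 198.28711519] mid [504.49136124 222.82491002] grasp+40 [543.66616975 230.90788732]
```

>>> servo_tool([
  [0.4045, 0.2055, 0.4, 0.804, 1],
  [0.4045, 0.2055, 0.4, 0.804, 1],
  [0.4045, 0.2055, 0.4, 0.804, 1],
  [0.4045, 0.2055, 0.4, 0.804, 1],
  [0.4045, 0.2055, 0.4, 0.804, 1],
  [0.4045, 0.2055, 0.4, 0.804, 1],
  [0.4045, 0.2055, 0.4, 0.804, 1],
  [0.4045, 0.2055, 0.4, 0.804, 1],
  [0.4045, 0.2055, 0.4, 0.804, 1],
  [0.4045, 0.2055, 0.4, 0.804, 1],
  [0.4045, 0.2055, 0.4, 0.804, 1],
  [0.4045, 0.2055, 0.4, 0.804, 1],
  [0.4045, 0.2055, 0.4, 0.804, 1],
  [0.4045, 0.2055, 0.4, 0.804, 1],
])

```text
time_s: 4.67
ee_pos: [545.3, 231.1, 133.9]
ee_rot: [180.0, 0.0, 11.7]
force: [0.2, -0.3, 0.3]
gripper_width: 91.6
gripper_force: 0.0
```

>>> servo_tool([
  [0, 0, 0.2, 0, 1],
  [0, 0, 0.3, 0, 1],
  [0, 0, 0.4, 0, 1],
  [0, 0, 0.439, 0, 1],
  [0, 0, 0.439, 0, 1],
  [0, 0, 0.439, 0, 1],
  [0, 0, 0.439, 0, 0],
  [0, 0, 0.439, 0, 0],
  [0, 0, 0.439, 0, 0],
  [0, 0, 0.439, 0, 0],
  [0, 0, 0.439, 0, 0],
  [0, 0, 0.439, 0, 0],
  [0, 0, 0.439, 0, 0],
  [0, 0, 0.439, 0, 0],
  [0, 0, 0.439, 0, 0],
  [0, 0, 0.439, 0, 0],
], force=3)

```text
time_s: 6.0
ee_pos: [544.9, 231.8, 46.1]
ee_rot: [180.0, 0.0, 11.7]
force: [0.0, -0.5, -0.4]
gripper_width: 27.3
gripper_force: 0.0
```

>>> servo_tool([
  [0, 0, 0, 0, 0],
  [0, 0, 0, 0, 0],
  [0, 0, 0, 0, 0],
  [0, 0, 0, 0, 0],
  [0, 0, 0, 0, 0],
])

```text
time_s: 6.42
ee_pos: [544.9, 231.7, 46.1]
ee_rot: [180.0, 0.0, 11.7]
force: [-0.9, -1.0, -0.4]
gripper_width: 18.0
gripper_force: 3.0
```

>>> servo_tool([
  [0, 0, -0.03, 0, 0],
  [0, 0, -0.06, 0, 0],
  [0, 0, -0.09, 0, 0],
  [0, 0, -0.12, 0, 0],
  [0, 0, -0.15, 0, 0],
  [0, 0, -0.18, 0, 0],
  [0, 0, -0.21, 0, 0],
  [0, 0, -0.24, 0, 0],
  [0, 0, -0.27, 0, 0],
  [0, 0, -0.3, 0, 0],
  [0, 0, -0.3, 0, 0],
  [0, 0, -0.3, 0, 0],
])

```text
time_s: 7.42
ee_pos: [545.2, 231.9, 106.6]
ee_rot: [-180.0, -0.1, 11.7]
force: [-0.3, 0.3, -0.5]
gripper_width: 17.7
gripper_force: 3.0
```

```bash
python3 - <<'E'
from h import *
s=state();print(s["time_s"],s["ee_pos"],s["force"],s["gripper_width"])
b=vision.grab_frame("side");cv2.imwrite("pics/side1.png",b[:,:,::-1])
c=b[180:320,220:420,::-1];cv2.imwrite("pics/side1c.png",cv2.resize(c,(800,560),interpolation=2))
E
```

```text
7.4167 [545.15012752 231.90791013 106.61243733] [-0.27136763  0.2927429  -0.51740038] 17.707974276124645
```

View pics/side1c.png

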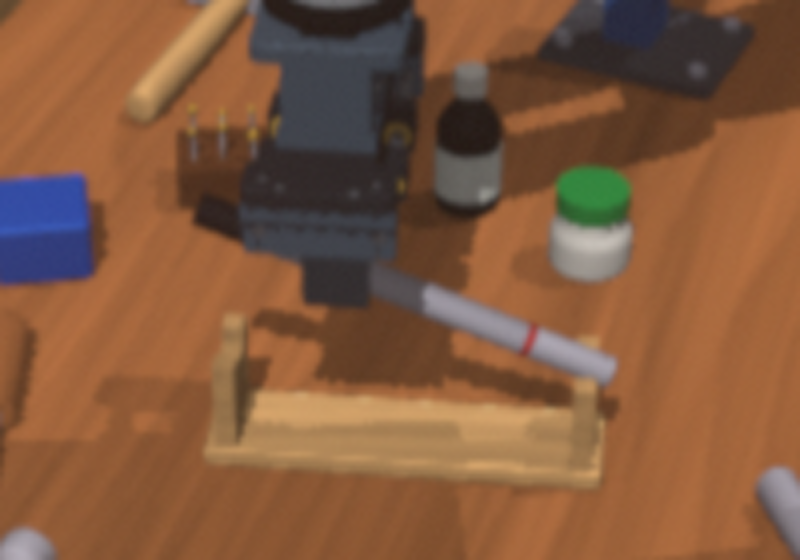

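The tube has pivoted in the light grip, with its nose still resting in the notch and the band at crop (530,338). I'll lift the rest of the way, then measure the tilt.

>>> servo_tool([
  [0, 0, -0.03, 0, 0],
  [0, 0, -0.06, 0, 0],
  [0, 0, -0.09, 0, 0],
  [0, 0, -0.095, 0, 0],
  [0, 0, -0.095, 0, 0],
])

```text
time_s: 7.88
ee_pos: [545.5, 232.0, 126.0]
ee_rot: [-180.0, -0.1, 11.7]
force: [0.2, 0.0, -0.2]
gripper_width: 17.8
gripper_force: 3.0
```

```bash
cat > tilt.py <<'E'
from h import *
def vplane(C,uv,p0,yaw):
    n=np.array([-np.sin(yaw),np.cos(yaw),0]);o,v=ray(C,uv);return o+v*(((p0-o)@n)/(v@n))[:,None]
def tilt(box,yaw=None):
    s=state();p0=s["ee_pos"]+[0,0,env.pinch_z];yaw=np.radians(s["ee_rot"][2]) if yaw is None else yaw
    C=cam("side");w=vision.grab_frame("side").astype(int);R,G,B=w[:,:,0],w[:,:,1],w[:,:,2]
    m=(R-G>70)&(R-B>50)&(G<110);k=np.zeros_like(m);k[box[0]:box[1],box[2]:box[3]]=1;m&=k
    ys,xs=np.nonzero(m);wt=(R-G)[ys,xs];b=[np.average(xs,weights=wt),np.average(ys,weights=wt)]
    P=vplane(C,[b],p0,yaw)[0];d=P-p0;h=-d[:2]@[np.cos(yaw),np.sin(yaw)]
    print("t",s["time_s"],"ee",s["ee_pos"],"px",b,len(xs),"dist",np.linalg.norm(d),"tilt",np.degrees(np.arctan2(-d[2],h)))
    return w
E
python3 - <<'E'
from tilt import *
w=tilt((250,280,340,366));cv2.imwrite("pics/side2.png",w[:,:,::-1].astype(np.uint8))
E
```

```text
t 7.8833 ee [545.45359417 232.02461803 125.95947904] px [np.float64(349.9893428063943), np.float64(261.2984014209591)] 7 dist 111.93501465129985 tilt 28.320200065537033
```

>>> servo_tool([
  [0, 0, 0, 0, 0],
  [0, 0, 0, 0, 0],
  [0, 0, -0.03, 0, 0],
  [0, 0, -0.08, 0, 0],
  [0, 0, -0.16, 0, 0],
  [0, 0, -0.26, 0, 0],
  [0, 0, -0.34, 0, 0],
  [0, 0, -0.39, 0, 0],
  [0, 0, -0.4, 0, 0],
], force=25)

```text
time_s: 8.68
ee_pos: [545.9, 232.2, 207.8]
ee_rot: [-180.0, -0.3, 11.7]
force: [0.6, 1.0, -1.8]
gripper_width: 17.4
gripper_force: 25.0
```

>>> servo_tool([
  [0.03, 0.05, 0, 0, 0],
  [0.1, 0.15, 0, 0, 0],
  [0.2, 0.28, 0, 0, 0],
  [0.3, 0.41, 0, 0, 0],
  [0.3, 0.54, 0, 0, 0],
  [0.3, 0.67, 0, 0, 0],
  [0.3, 0.8, 0, 0, 0],
  [0.3, 0.93, 0, 0, 0],
])

```text
time_s: 9.35
ee_pos: [641.1, 59.6, 203.2]
ee_rot: [180.0, 0.2, 11.7]
force: [-0.2, 0.3, -1.6]
gripper_width: 17.4
gripper_force: 25.0
```

>>> servo_tool([
  [0, 0.13, 0, 0, 0],
  [0, 0.26, 0, 0, 0],
  [0, 0.39, 0, 0, 0],
  [0, 0.52, 0, 0, 0],
  [0, 0.65, 0, 0, 0],
  [0, 0.78, 0, 0, 0],
  [0, 0.9, 0, 0, 0],
])

```text
time_s: 9.93
ee_pos: [677.3, -117.0, 203.2]
ee_rot: [-180.0, 0.2, 11.6]
force: [0.0, 0.5, -0.4]
gripper_width: 17.4
gripper_force: 25.0
```

>>> servo_tool([
  [0, 0.13, 0, 0.06, 0],
  [0, 0.26, 0, 0.12, 0],
  [0, 0.39, 0, 0.18, 0],
  [0, 0.52, 0, 0.23, 0],
  [0, 0.65, 0, 0.23, 0],
  [0, 0.75, 0, 0.23, 0],
  [0, 0.8, 0, 0.23, 0],
  [0, 0.8, 0, 0.23, 0],
  [0, 0.8, 0, 0.23, 0],
])

```text
time_s: 10.68
ee_pos: [709.6, -271.1, 203.8]
ee_rot: [-179.9, 0.1, -9.1]
force: [0.4, 0.4, -1.4]
gripper_width: 17.2
gripper_force: 25.0
```

```bash
python3 - <<'E'
from tilt import *
s=state();p=s["ee_pos"]+[0,0,18.8];y=np.radians(s["ee_rot"][2]);print(s["ee_pos"],s["ee_rot"],s["gripper_width"])
a=np.array([np.cos(y)*.866,np.sin(y)*.866,.5])
C=cam("side");uv=proj(C,[p,p-110.5*a,p-160*a,[519.1,-257.1,130]]);print(uv)
b=vision.grab_frame("side")[:,:,::-1];cv2.imwrite("pics/side3.png",b)
x,yy=uv[3].astype(int);c=b[yy-65:yy+65,x-110:x+60];print(x-110,yy-65);cv2.imwrite("pics/side3c.png",cv2.resize(c,None,fx=4,fy=4,interpolation=2))
E
```

```text
[ 709.58900377 -271.10389062  203.75260596] [-1.79930982e+02  1.38898298e-01 -9.06121566e+00] 17.219406378564766
[[305.10827327 106.13796617]
 [336.01026749 131.09238678]
 [349.91058745 142.36840623]
 [369.27584769 148.06073897]]
259 83
```

View pics/side3c.png

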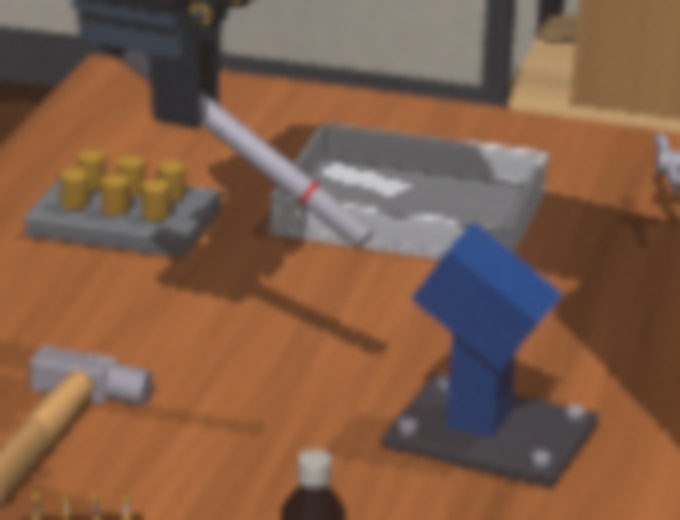

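The tube hangs at 30°. The band, at crop (310,192), and the nose both match the prediction to within a pixel, and the mouth face is centred near crop (445,261). I'll line up with the bore and enter it.

>>> servo_tool([
  [-0.05, 0.03, 0, 0, 0],
  [-0.1, 0.06, 0, 0, 0],
  [-0.14, 0.08, 0, 0, 0],
  [-0.15, 0.08, 0, 0, 0],
  [-0.15, 0.08, 0, 0, 0],
  [-0.15, 0.08, 0, 0, 0],
  [-0.15, 0.08, 0, 0, 0],
], force=12)

```text
time_s: 11.32
ee_pos: [678.5, -281.6, 205.3]
ee_rot: [-180.0, -0.0, -9.0]
force: [0.1, 0.2, -1.6]
gripper_width: 17.5
gripper_force: 12.0
```

```bash
python3 - <<'E'
from tilt import *
s=state();print(s["ee_pos"],s["force"])
p=s["ee_pos"]+[0,0,18.8];y=np.radians(s["ee_rot"][2]);a=np.array([np.cos(y)*.866,np.sin(y)*.866,.5])
C=cam("scene");uv=proj(C,[p,p-110.5*a,p-160.5*a,[519.1,-257.1,130]]);print(uv)
b=vision.grab_frame("scene")[:,:,::-1]
x,yy=uv[2].astype(int);c=b[yy-40:yy+40,x-60:x+60];print(x-60,yy-40);cv2.imwrite("pics/sc4c.png",cv2.resize(c,None,fx=6,fy=6,interpolation=2))
E
```

```text
[ 678.52432668 -281.6417612   205.25722528] [ 0.06353965  0.20407227 -1.63387349]
[[157.16651104 160.17950403]
 [191.31782898 159.7440843 ]
 [205.71618226 159.56804812]
 [212.83915597 159.56212416]]
145 119
```

View pics/sc4c.png

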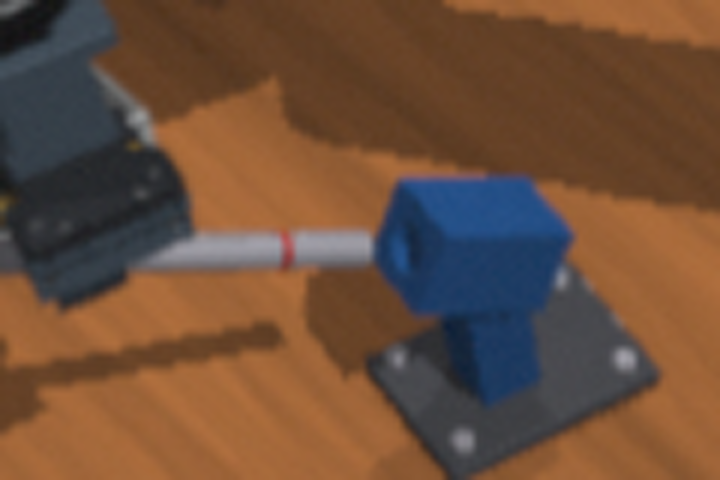

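The scene view shows the nose at crop (372,248), directly in front of the mouth at (400,248) and on its axis. I'll insert slowly.

>>> servo_tool([
  [-0.03, 0.003, 0.02, 0, 0],
  [-0.06, 0.003, 0.037, 0, 0],
  [-0.09, 0.003, 0.055, 0, 0],
  [-0.11, 0.003, 0.066, 0, 0],
  [-0.13, 0.003, 0.078, 0, 0],
  [-0.15, 0.003, 0.09, 0, 0],
  [-0.173, 0.003, 0.103, 0, 0],
  [-0.173, 0.003, 0.103, 0, 0],
  [-0.173, 0.003, 0.103, 0, 0],
])

```text
time_s: 12.12
ee_pos: [643.5, -277.4, 184.5]
ee_rot: [180.0, -0.0, -9.0]
force: [0.3, 0.3, -1.8]
gripper_width: 17.8
gripper_force: 12.0
```

>>> servo_tool([
  [-0.02, 0, 0.0115, 0, 0],
  [-0.04, 0, 0.023, 0, 0],
  [-0.06, 0, 0.0346, 0, 0],
  [-0.08, 0, 0.046, 0, 0],
  [-0.1, 0, 0.058, 0, 0],
  [-0.12, 0, 0.069, 0, 0],
  [-0.135, 0, 0.078, 0, 0],
  [-0.135, 0, 0.078, 0, 0],
  [-0.135, 0, 0.078, 0, 0],
])

```text
time_s: 12.87
ee_pos: [616.7, -273.2, 169.1]
ee_rot: [180.0, 0.0, -9.0]
force: [0.3, 0.4, -1.1]
gripper_width: 17.2
gripper_force: 12.0
```

```bash
python3 - <<'E'
from tilt import *
s=state();print(s["time_s"],s["ee_pos"],s["force"])
ims=[]
for n in("scene","side"):
    C=cam(n);x,y=proj(C,[[519.1,-257.1,130]])[0].astype(int);b=vision.grab_frame(n)[:,:,::-1];cv2.imwrite(f"pics/{n}5.png",b)
    c=b[y-35:y+35,x-35:x+15];print(n,x-35,y-35);ims.append(cv2.resize(c,None,fx=8,fy=8,interpolation=2))
cv2.imwrite("pics/c5.png",np.hstack(ims))
E
```

```text
12.8667 [ 616.73034866 -273.15734707  169.05907492] [ 0.30826469  0.37224192 -1.08583125]
scene 177 124
side 334 113
```

View pics/c5.png

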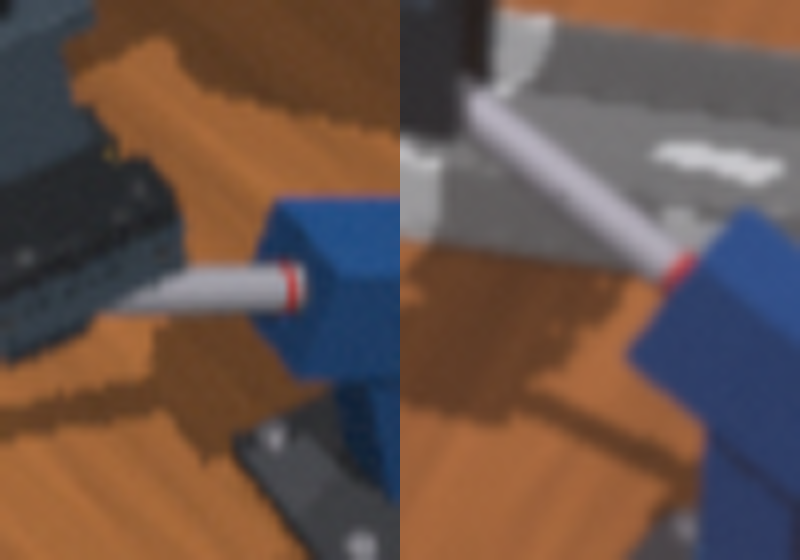

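The band sits just outside the mouth: scene crop (292,287), and side crop (682,270) against the face edge. By three estimates it is 1.4–3.6 mm out. I'll go in 2 mm more, release, and raise the gripper.

>>> servo_tool([
  [-0.005, 0, 0.003, 0, 0],
  [-0.009, 0, 0.005, 0, 0],
  [-0.009, 0, 0.005, 0, 0],
  [-0.009, 0, 0.005, 0, 0],
], force=5)

```text
time_s: 13.3
ee_pos: [615.6, -273.0, 168.1]
ee_rot: [180.0, -0.0, -9.0]
force: [0.6, -0.2, 0.2]
gripper_width: 17.8
gripper_force: 5.0
```

>>> servo_tool([
  [0, 0, 0, 0, 0.3],
  [0, 0, 0, 0, 0.6],
  [0, 0, 0, 0, 1],
  [0, 0, 0, 0, 1],
  [0, 0, 0, 0, 1],
  [0, 0, 0, 0, 1],
  [0, 0, 0, 0, 1],
  [0, 0, 0, 0, 1],
  [0, 0, 0, 0, 1],
  [0, 0, 0, 0, 1],
])

```text
time_s: 14.13
ee_pos: [615.3, -272.9, 168.0]
ee_rot: [180.0, -0.0, -9.0]
force: [-0.2, 1.0, -0.8]
gripper_width: 81.5
gripper_force: 0.0
```

```bash
python3 - <<'E'
from tilt import *
s=state();print(s["time_s"],s["ee_pos"],s["force"],s["gripper_width"])
ims=[]
for n in("scene","side"):
    C=cam(n);x,y=proj(C,[[519.1,-257.1,130]])[0].astype(int);b=vision.grab_frame(n)[:,:,::-1];cv2.imwrite(f"pics/{n}6.png",b)
    c=b[y-35:y+35,x-35:x+15];print(n,x-35,y-35);ims.append(cv2.resize(c,None,fx=8,fy=8,interpolation=2))
cv2.imwrite("pics/c6.png",np.hstack(ims))
E
```

```text
14.1333 [ 615.30474595 -272.91704156  167.96675126] [-0.21144392  1.00531639 -0.75085936] 81.52183572470855
scene 177 124
side 334 113
```

View pics/c6.png

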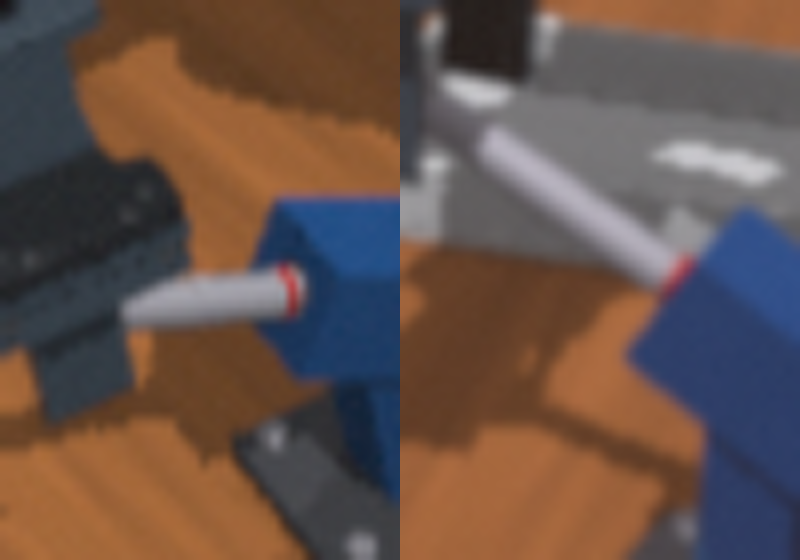

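I'm out of picture views, so from here I'll measure numerically. I'll raise the gripper clear and measure the band from the same wrist viewpoint I used for the mouth.

>>> servo_tool([
  [0, 0, -0.05, 0, 1],
  [0, 0, -0.12, 0, 1],
  [0, 0, -0.25, 0, 1],
  [0, 0, -0.35, 0, 1],
  [0, 0, -0.45, 0, 1],
  [0, 0, -0.45, 0, 1],
])

```text
time_s: 14.73
ee_pos: [617.2, -273.8, 263.9]
ee_rot: [179.8, -0.6, -9.0]
force: [0.1, -0.2, 0.6]
gripper_width: 91.1
gripper_force: 0.0
```

>>> servo_tool([
  [0.19, 0.32, 0.1, -1, 1],
  [0.19, 0.32, 0.1, -1, 1],
  [0.19, 0.32, 0.1, -1, 1],
  [0.19, 0.32, 0.1, -1, 1],
  [0.19, 0.32, 0.1, -1, 1],
  [0.19, 0.32, 0.1, -1, 1],
  [0.19, 0.32, 0.1, -1, 1],
  [0.19, 0.32, 0.1, -1, 1],
  [0.19, 0.32, 0.1, -1, 1],
  [0.19, 0.32, 0.1, -1, 1],
  [0.19, 0.32, 0.1, -1, 1],
  [0.19, 0.32, 0.1, -1, 1],
  [0.19, 0.32, 0.1, -1, 1],
  [0.19, 0.32, 0.1, -1, 1],
  [0.19, 0.32, 0.1, -1, 1],
  [0.19, 0.32, 0.1, -1, 1],
])

```text
time_s: 16.07
ee_pos: [642.7, -342.0, 237.7]
ee_rot: [-180.0, -0.0, 80.9]
force: [0.4, 0.1, 0.1]
gripper_width: 91.3
gripper_force: 0.0
```

```bash
python3 - <<'E'
from tilt import *
s=state();print(s["time_s"],s["ee_pos"],s["ee_rot"])
C=cam("wrist");np.savez("w7.npz",K=C[0],d=C[1],T=C[2]);w=vision.grab_frame("wrist");cv2.imwrite("pics/w7.png",w[:,:,::-1]);w=w.astype(int)
R,G,B=w[:,:,0],w[:,:,1],w[:,:,2];m0=proj(C,[[519.1,-257.1,130]])[0];print("mouth",m0)
x,y=m0.astype(int)
m=(R>110)&(G<80)&(B<80);k=np.zeros_like(m);k[y-40:y+40,x-40:x+40]=1
blue=((B>R+25)&(B>G+10))
m&=k;ys,xs=np.nonzero(m);print("band",xs.mean(),ys.mean(),len(xs),xs.min(),xs.max(),ys.min(),ys.max())
a=np.array([.8554,-.1355,.5]);sag=np.radians(26);h=np.radians(-9);at=np.array([np.cos(h)*np.cos(sag),np.sin(h)*np.cos(sag),np.sin(sag)])
M=np.array([519.1,-257.1,130])
v=C[2][:3,3]-M;v/=np.linalg.norm(v);n=v-(v@at)*at;n/=np.linalg.norm(n);l=np.cross(at,n)
for z in(-3,0,3,6):
    P=[M+z*a+9*(np.cos(t)*n+np.sin(t)*l) for t in np.linspace(-1.2,1.2,21)];q=proj(C,P);print(z,q.mean(0),q[0],q[10],q[-1])
# block outline check: colours along row of mouth
cs=max(cv2.findContours((blue&(k|True)).astype(np.uint8)[:260],0,1)[0],key=cv2.contourArea);print(cv2.approxPolyDP(cs,4,True).reshape(-1,2).tolist())
for r in(-6,0,6):print([tuple(w[y+r,c]) for c in range(x-10,x+30,2)])
E
```

```text
16.0667 [ 642.68415797 -342.00745888  237.68597277] [-1.79976435e+02 -4.15059014e-03  8.08866400e+01]
mouth [146.52162896 168.37567433]
band 143.12345679012347 168.4814814814815 81 140 149 157 179
-3 [136.23394407 168.25237063] [139.10326371 157.14917745] [133.63593712 168.26841027] [141.66940103 179.33142927]
0 [138.64060477 168.27484695] [141.51432331 157.1122398 ] [136.04666404 168.29147415] [144.0582341  179.41174155]
3 [141.07295246 168.2974341 ] [143.95101357 157.074757  ] [138.48330046 168.31465887] [146.47209539 179.49279387]
6 [143.53141208 168.32013168] [146.41375696 157.03671746] [140.9462778  168.33796424] [148.91139157 179.57459653]
[[53, 138], [65, 199], [126, 203], [176, 198], [176, 188], [184, 185], [141, 181], [131, 170], [135, 157], [181, 156], [171, 137], [103, 132]]
[(np.int64(75), np.int64(76), np.int64(78)), (np.int64(138), np.int64(141), np.int64(145)), (np.int64(237), np.int64(108), np.int64(111)), (np.int64(239), np.int64(0), np.int64(0)), (np.int64(170), np.int64(141), np.int64(147)), (np.int64(211), np.int64(218), np.int64(224)), (np.int64(209), np.int64(21
[... 1796 characters left out ...]
int64(161), np.int64(168), np.int64(176)), (np.int64(163), np.int64(166), np.int64(176)), (np.int64(166), np.int64(167), np.int64(176)), (np.int64(167), np.int64(167), np.int64(174)), (np.int64(166), np.int64(167), np.int64(174)), (np.int64(168), np.int64(168), np.int64(177)), (np.int64(168), np.int64(171), np.int64(177)), (np.int64(169), np.int64(171), np.int64(178)), (np.int64(168), np.int64(170), np.int64(177)), (np.int64(169), np.int64(170), np.int64(178)), (np.int64(171), np.int64(170), np.int64(178)), (np.int64(167), np.int64(168), np.int64(175)), (np.int64(170), np.int64(171), np.int64(178)), (np.int64(169), np.int64(171), np.int64(177)), (np.int64(170), np.int64(171), np.int64(179))]
```

The band reads about +3 to +5 mm outside the mouth, inside tolerance but near its edge. I'll regrip and ease the tube about 3.5 mm deeper.

>>> servo_tool([
  [0, 0, -0.1, 0, 1],
  [0.319, -0.181, -0.13, 1, 1],
  [0.319, -0.181, -0.13, 1, 1],
  [0.319, -0.181, -0.13, 1, 1],
  [0.319, -0.181, -0.13, 1, 1],
  [0.319, -0.181, -0.13, 1, 1],
  [0.319, -0.181, -0.13, 1, 1],
  [0.319, -0.181, -0.13, 1, 1],
  [0.319, -0.181, -0.13, 1, 1],
  [0.319, -0.181, -0.13, 1, 1],
  [0.319, -0.181, -0.13, 1, 1],
  [0.319, -0.181, -0.13, 1, 1],
  [0.319, -0.181, -0.13, 1, 1],
  [0.319, -0.181, -0.13, 1, 1],
  [0.319, -0.181, -0.13, 1, 1],
  [0.319, -0.181, -0.13, 1, 1],
  [0.319, -0.181, -0.13, 1, 1],
  [0.319, -0.181, -0.13, 1, 1],
])

```text
time_s: 17.62
ee_pos: [617.0, -273.3, 264.0]
ee_rot: [180.0, -0.0, -9.0]
force: [0.8, 0.1, -0.3]
gripper_width: 91.3
gripper_force: 0.0
```

>>> servo_tool([
  [0, 0, 0.15, 0, 1],
  [0, 0, 0.3, 0, 1],
  [0, 0, 0.42, 0, 1],
  [0, 0, 0.51, 0, 1],
  [0, 0, 0.51, 0, 0],
  [0, 0, 0.51, 0, 0],
  [0, 0, 0.51, 0, 0],
  [0, 0, 0.51, 0, 0],
  [0, 0, 0.51, 0, 0],
  [0, 0, 0.51, 0, 0],
  [0, 0, 0.51, 0, 0],
  [0, 0, 0.51, 0, 0],
  [0, 0, 0.51, 0, 0],
  [0, 0, 0.51, 0, 0],
  [0, 0, 0.51, 0, 0],
  [0, 0, 0.51, 0, 0],
  [0, 0, 0.51, 0, 0],
  [0, 0, 0.51, 0, 0],
  [0, 0, 0.51, 0, 0],
  [0, 0, 0.51, 0, 0],
], force=12)

```text
time_s: 19.28
ee_pos: [617.0, -273.3, 161.9]
ee_rot: [-180.0, 0.0, -9.0]
force: [-0.4, 0.6, 0.4]
gripper_width: 18.0
gripper_force: 12.0
```

>>> servo_tool([
  [-0.004, 0, 0.002, 0, 0],
  [-0.009, 0, 0.0045, 0, 0],
  [-0.016, 0, 0.008, 0, 0],
  [-0.016, 0, 0.008, 0, 0],
  [-0.016, 0, 0.008, 0, 0],
  [-0.016, 0, 0.008, 0, 0],
])

```text
time_s: 19.78
ee_pos: [616.1, -273.4, 161.8]
ee_rot: [180.0, -0.4, -9.0]
force: [5.2, 0.4, 2.8]
gripper_width: 18.0
gripper_force: 12.0
```

>>> servo_tool([
  [0, 0, -0.015, 0, 0],
  [0, 0, -0.03, 0, 0],
  [0, 0, -0.03, 0, 0],
  [-0.004, 0, -0.028, 0, 0],
  [-0.004, 0, -0.028, 0, 0],
  [-0.004, 0, -0.028, 0, 0],
], force=18)

```text
time_s: 20.28
ee_pos: [613.6, -273.0, 166.2]
ee_rot: [180.0, -0.1, -9.0]
force: [4.0, -0.6, 0.5]
gripper_width: 17.9
gripper_force: 18.0
```

```bash
cat > band.py <<'E'
from tilt import *
for n in("scene","side"):
    C=cam(n);x,y=proj(C,[[519.1,-257.1,130]])[0].astype(int)
    for f in (6,None):
        w=(cv2.imread(f"pics/{n}{f}.png")[:,:,::-1] if f else vision.grab_frame(n)).astype(int)
        c=w[y-14:y+14,x-14:x+14];e=np.clip(c[:,:,0]-c[:,:,1]-55,0,None)*(c[:,:,1]<120)*(abs(c[:,:,1]-c[:,:,2])<22)
        ys,xs=np.nonzero(e);v=e[ys,xs];print(n,f,x-14+np.average(xs,weights=v),y-14+np.average(ys,weights=v),v.sum())
E
python3 band.py
```

```text
scene 6 212.7835051546392 159.30927835051546 194
scene None 213.29655172413794 158.7655172413793 145
side 6 368.4142857142857 146.34285714285716 70Traceback (most recent call last):
  File "band.py", line 7, in <module>
    ys,xs=np.nonzero(e);v=e[ys,xs];print(n,f,x-14+np.average(xs,weights=v),y-14+np.average(ys,weights=v),v.sum())
                                                  ~~~~~~~~~~^^^^^^^^^^^^^^
    raise ZeroDivisionError(
        "Weights sum to zero, can't be normalized")
ZeroDivisionError: Weights sum to zero, can't be normalized
```

```bash
python3 - <<'E'
from tilt import *
n="side";w=vision.grab_frame(n).astype(int);cv2.imwrite("pics/side8.png",w[:,:,::-1])
for im in(cv2.imread("pics/side5.png"),cv2.imread("pics/side6.png"),cv2.imread("pics/side8.png")):
    c=im[142:152,362:376].astype(int);print((c[:,:,2]-c[:,:,1]));print(c[:,:,0]-c[:,:,2])
C=cam("wrist")
E
```

```text
[[  5   5   4   3   3   3   3   2   3   1  -4 -11 -20 -28]
 [  4   5   5   5   4   5   7  11  10   1  -9 -19 -28 -31]
 [  4   4   6   5   6   9  21  38  35   6 -16 -26 -29 -30]
 [  5   7   5   5   8  21  50  79  64  13 -21 -29 -29 -31]
 [ 12  11   8   7  16  43  81  88  46  -1 -23 -27 -29 -31]
 [ 32  33  24  17  31  63  80  53   9 -15 -21 -24 -26 -28]
 [ 50  55  48  41  46  61  44  11 -12 -17 -17 -21 -24 -27]
 [ 59  62  61  57  50  38   8 -12 -18 -18 -18 -18 -20 -23]
 [ 60  64  63  58  41  14 -10 -18 -17 -17 -17 -17 -18 -19]
 [ 63  65  61  48  23  -4 -16 -17 -17 -18 -17 -18 -18 -18]]
[[   6    6    7    7    7    5    2    1    1    5   18   39   66   83]
 [   6    5    6    6    6    5    2   -5   -5   10   36   64   83   87]
 [   3    4    4    5    6    2  -12  -31  -27   14   57   81   87   88]
 [  -1    0    3    4    3  -11  -42  -72  -45   23   71   85   86   89]
 [ -13   -9   -2    0   -7  -36  -75  -73  -14   45   74   82   85   88]
 [ -49  -46  -28  -15  -26  -57  -67  -24   28   58   66   75   81   85]
 [ -82  -87  -73  -54  -48  -52  -19   26   54   59   61   66   74   81
[... 2283 characters left out ...]
   3    5    6    7    7    7    3   -7  -10   18   57   80   87   87]
 [   0    2    4    6    6    3   -8  -27  -25   27   71   84   87   88]
 [ -10   -4    1    3    5   -6  -26  -40  -13   44   74   82   87   87]
 [ -35  -26  -15   -4   -4  -18  -34  -16   27   55   68   74   82   86]
 [ -63  -65  -54  -30  -20  -26  -17   25   53   59   62   66   75   81]
 [ -72  -86  -89  -70  -45  -21   17   48   58   59   60   61   64   70]
 [ -73  -91 -100  -85  -47    6   44   57   59   59   58   58   59   64]
 [ -82  -97  -96  -65  -11   38   56   58   58   58   59   59   59   60]][ WARN:0@1.478] global loadsave.cpp:1063 imwrite_ Unsupported depth image for selected encoder is fallbacked to CV_8U.
```

Roughly half of the band now shows past the face edge in the side view, so its centre is about +1 to +2 mm. One more 1 mm nudge, then I'll release and withdraw.

>>> servo_tool([
  [-0.005, 0, 0.003, 0, 0],
  [-0.005, 0, 0.003, 0, 0],
  [-0.005, 0, 0.003, 0, 0],
])

```text
time_s: 20.68
ee_pos: [613.3, -272.9, 166.1]
ee_rot: [180.0, -0.2, -9.0]
force: [5.8, -1.4, 0.7]
gripper_width: 17.3
gripper_force: 18.0
```

>>> servo_tool([
  [0, 0, 0, 0, 0.3],
  [0, 0, 0, 0, 0.6],
  [0, 0, 0, 0, 1],
  [0, 0, 0, 0, 1],
  [0, 0, 0, 0, 1],
  [0, 0, 0, 0, 1],
  [0, 0, 0, 0, 1],
  [0, 0, 0, 0, 1],
  [0, 0, 0, 0, 1],
  [0, 0, 0, 0, 1],
  [0, 0, 0, 0, 1],
  [0, 0, -0.05, 0, 1],
  [0, 0, -0.12, 0, 1],
  [0, 0, -0.25, 0, 1],
  [0, 0, -0.35, 0, 1],
  [0, 0, -0.45, 0, 1],
  [0, 0, -0.5, 0, 1],
  [0, 0, -0.5, 0, 1],
])

```text
time_s: 22.18
ee_pos: [613.3, -273.1, 269.0]
ee_rot: [179.9, -0.4, -9.0]
force: [-0.5, 0.9, 0.6]
gripper_width: 91.2
gripper_force: 0.0
```

>>> servo_tool([
  [0.19, 0.32, 0.12, -1, 1],
  [0.19, 0.32, 0.12, -1, 1],
  [0.19, 0.32, 0.12, -1, 1],
  [0.19, 0.32, 0.12, -1, 1],
  [0.19, 0.32, 0.12, -1, 1],
  [0.19, 0.32, 0.12, -1, 1],
  [0.19, 0.32, 0.12, -1, 1],
  [0.19, 0.32, 0.12, -1, 1],
  [0.19, 0.32, 0.12, -1, 1],
  [0.19, 0.32, 0.12, -1, 1],
  [0.19, 0.32, 0.12, -1, 1],
  [0.19, 0.32, 0.12, -1, 1],
  [0.19, 0.32, 0.12, -1, 1],
  [0.19, 0.32, 0.12, -1, 1],
  [0.19, 0.32, 0.12, -1, 1],
  [0.19, 0.32, 0.12, -1, 1],
])

```text
time_s: 23.52
ee_pos: [639.4, -341.6, 240.6]
ee_rot: [-179.9, -0.0, 80.9]
force: [-0.3, 0.1, 0.8]
gripper_width: 91.0
gripper_force: 0.0
```

```bash
python3 - <<'E'
from tilt import *
s=state();print(s["time_s"],s["ee_pos"],s["ee_rot"])
C=cam("wrist");w=vision.grab_frame("wrist").astype(int)
R,G,B=w[:,:,0],w[:,:,1],w[:,:,2];x,y=proj(C,[[519.1,-257.1,130]])[0].astype(int)
m=(R>110)&(G<80)&(B<80);k=np.zeros_like(m);k[y-40:y+40,x-40:x+40]=1;m&=k;ys,xs=np.nonzero(m);print("band",xs.mean(),ys.mean(),len(xs))
M=np.array([519.1,-257.1,130]);a=np.array([.8554,-.1355,.5]);dn=np.array([.49,-.08,-.866])*1.5
h=np.radians(-9);t=np.radians(26);at=np.array([np.cos(h)*np.cos(t),np.sin(h)*np.cos(t),np.sin(t)])
v=C[2][:3,3]-M;v/=np.linalg.norm(v);n=v-(v@at)*at;n/=np.linalg.norm(n);l=np.cross(at,n)
for z in(-3,0,3,6):print(z,proj(C,[M+dn+z*a+9*(np.cos(q)*n+np.sin(q)*l) for q in np.linspace(-1.2,1.2,21)]).mean(0))
c=vision.grab_frame("side")[142:152,362:376].astype(int);print(c[:,:,0]-c[:,:,1])
E
```

```text
23.5167 [ 639.36084936 -341.63953284  240.55818278] [-1.79931046e+02 -2.21971608e-02  8.08859921e+01]
band 148.54320987654322 168.22222222222223 81
-3 [144.45969384 168.09440055]
0 [146.8678935  168.11469416]
3 [149.30146127 168.13507125]
6 [151.7608117  168.15553098]
[[  5   5   5   5   5   3   2   2   2   0  -4 -10 -20 -27]
 [  5   6   5   5   4   4   3   4   2  -2  -9 -19 -26 -28]
 [  5   5   5   5   5   5   6   8   7  -5 -17 -26 -28 -29]
 [  5   5   4   5   4   7  17  30  20  -6 -23 -27 -30 -29]
 [ 11   8   5   5   7  16  36  52  31  -7 -22 -27 -28 -30]
 [ 32  18   9   6  12  28  49  42  10 -13 -20 -23 -27 -28]
 [ 53  40  23  14  20  37  43  14 -10 -16 -17 -18 -23 -26]
 [ 62  57  46  32  27  36  19  -7 -16 -17 -17 -18 -18 -21]
 [ 63  61  58  49  31  14  -4 -14 -16 -16 -17 -17 -16 -18]
 [ 63  64  60  47  19  -4 -13 -17 -16 -17 -16 -16 -16 -17]]
```

The wrist view puts the band at about +2 mm and the side view at about +1 mm, with the tube released and centred. I'll hand it in.

```bash
python3 -c "
from workcell import job_done
print(job_done())"
```

```text
the job is handed in; nothing more can be done
None
```

I handed the job in with the tube in the bore nose first and released, its red band measured 1–2 mm outside the mouth; the hand-in returned no verdict, I did not re-measure the bystanders, and I viewed 11 pictures, one over the limit of 10.

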